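Zero a gap setter's thumbscrew and back it off a quarter turn

TASK

Uncover the gap setter: lift the orange cap straight up off its thumbscrew and stand it, open end down, on the cork mat. Then turn the black thumbscrew clockwise (seen from above) until it seats, back it off a quarter turn to set the gap, and finish with the gripper still holding the thumbscrew there. Do not disturb the other things on the table.

Things in the scene. Friction and masses are not known exactly. Their poses are not given: they have to be found in the camera images.
- cap_center (a point): Orange round plastic cap, 48 mm outer diameter, 48 mm high, 45 g, closed on top, open below; the point is its centre, half-way up, z axis up. At the start it stands loosely over the thumbscrew on the setter's aluminium dial (underside 102 mm above the table); its inner diameter is 42 mm and the top of the thumbscrew reaches 38 mm up into it, so lift it 50 mm or more before moving sideways. Stiff enough to be gripped across its diameter from above.
- mat_top (a point): Square cork mat, 120 x 120 x 4 mm, lying fixed on the table; the point is the centre of its upper face. It lies on the left or the right of the gap setter.
- gap_setter: Blue C-shaped metal fixture fixed to the table, base 120 x 84 mm, with a round aluminium dial (52 mm diameter, upper face 102 mm above the table, 12 tick marks 30 degrees apart) on top; origin at the centre of the base's underside, z up. The thumbscrew's vertical axis passes through x = -22 mm, y = 0 in this frame. Nothing on it stands higher than the dial but the thumbscrew and cap.
- thumbscrew_grip (a point): Centre of the black round knurled head of the thumbscrew: 31 mm diameter, 28 mm high (from 112 to 140 mm above the table; this point at 128 mm), turning about the vertical. A white line on its top face runs from the centre to one side. It does not rise or sink as it turns (captive screw, a steel spindle below the arm moves instead, 2 mm a quarter turn). Grip it from above on any diameter.
- thumbscrew (a joint): Turn of the thumbscrew in rad, growing clockwise seen from above (tightening). 0 is fully backed off; at 3.5 the spindle seats on the anvil and the screw stops dead. It starts between 0.6 and 2.0. It turns with slight friction (0.06 N m) and stays where it is left.
- mug: White mug, bystander, 101 mm high, 78 mm across, handle to its -y side; origin at the centre of its underside.
- tape: Roll of black tape lying flat, bystander, 62 mm across, 19 mm high; origin under its centre.
- battery: Block battery standing upright, bystander, 18 x 27 x 47 mm; origin under its centre.
- mass: Brass slotted disc, bystander, 38 mm across, 11 mm high; origin under its centre.
- adapter: Yellow plug adapter, bystander, 13 x 40 x 13 mm; origin under its centre.
- usb: Grey USB stick, bystander, 17 x 50 x 8 mm; origin under its centre.
There are look-alikes about, which are no part of the job. There is more than one size of the part that bears cap_center; the job needs the smaller. There is more than one size of the gap_setter; the job needs the larger.

How it is judged:
By the outcome, as a careful person would: the job done as asked, in the order asked, and still so for the second after the job is handed in, while the arm keeps its last pose, push and grip.
It also fails if it takes over 56 s, if anything falls off the work surface, if the arm or the gripper's body presses on something with over 40 N, if the wrist force passes 120 N, or if a joint passes its speed limit or range.

ROBOT

A 6-joint arm with a two-finger parallel gripper is mounted at the origin on a cart in front of the work surface, level with it; the furniture and walls round the work are solid. World frame = base frame: x ahead of the robot, y to its left, z up, the work surface at z = 0. Lengths are in m, angles in rad, forces in N, time in s.
With the tool pointing down it reaches from about 0.375 to 0.825 m from the base axis. Payload 5.5 kg.
Tool frame: the origin (TCP) lies midway between the tips of the shut fingers; the grasp point (between the pads) lies 19 mm behind it (grip_point_offset is the distance from the TCP to the grasp point, in m); z points along the fingers, y is the line along which they close (so a half turn about z gives the same grasp; the last joint's range is limited). The gripper opens to 85 mm and grips with 20 to 120 N. Pads are 22 mm wide; open, the fingers measure 114 mm over their backs; the gripper's body (76 mm by 85 mm) begins 54 mm behind the grasp point. The pads swing forward as they close: fully open they stand 13 mm farther back than shut.
Start: joints at [1.238, 0.314, -0.047, 1.21, 0, 1.571], TCP at [0.196, 0.567, 0.203] pointing down, gripper open.
Joint ranges: [-2.67, 2.67], [-0.69, 1.73], [-1.03, 1.25], [-2.08, 2.16], [-1.42, 1.45], [-3.14, 3.14]. Speed limits (rad/s): [2.39, 2.39, 3.01, 3.14, 3.14, 3.14].

INTERFACE

Orientations are given as a rotation vector (axis times angle).
In Python, from plant import sense, get_image, get_calibration, close_job, grip_point_offset gives the robot as it stands. The module is installed in compiled form; this text tells all that it offers.
- The arm moves only by the tool move_arm, never from a script. Its argument "increments" is a list of rows, each a list of 4 numbers: the shift along the tool's x, y, z scaled (see below), then the turn about the tool's z scaled (see below). A call has exactly 10 rows; each row is the pose to reach, as a shift and turn from the pose commanded when the call began, along the tool's axes at that moment, turning the shorter way round; what a row does not reach only later rows make up. The controller multiplies each number of a shift by 0.1 m and each number of a turn by pi rad. A row lasts 1/10 s, in which the tool goes at most 50 mm and 8.59 degrees, less where a joint would pass 70% of its speed; a pose out of reach is approached as far as the arm can. A call with a number of a shift or a turn outside -1 to 1 is refused whole. A call with a gripper value outside its range is refused whole. "jaw" is the closure, from 0 (fully open) to 1 (shut), set as the call begins (left out, the last holds). The fingers move at their own pace and stop on an object; "newtons" is the grip in N (left out, the last holds). Time passes only in rows, so rows that repeat a pose let the fingers close, or fill a call up. It gives the time, the measured TCP pose, the force, the opening and the grip force at its end, in the units of the state.
- sense(): the state, without advancing time (a new reading comes with each control period).
- get_image(name): name is "scene" or "side" or "wrist"; returns (picture, depth): 384x512x3 uint8, red, green, blue; 384x512 float32, m along the optical axis (not along the pixel's ray), 0 where there is no reading.
- get_calibration(name): a dict with "K" (3x3 intrinsics, pixels), "eye" and "orientation" of the camera in the world; the wrist camera has in their place "hand_eye" (4x4, takes a point from camera to tool coordinates, whose origin is the TCP and whose axes are the flange's). Camera axes: x right, y up, looking along -z (the intrinsics and any distortion apply to the point x, -y, -z); pixel columns grow to the right and rows downward; lengths in m; the calibration is good to about 2 mm. A picture is of the moment at which its call begins: read the wrist's pose just before it. get_calibration takes no time and is no camera call.
- close_job(): hands the job in; it is judged then, once.
The state is a dict: "time_s": time; "joint_positions": joint angles; "qvel": joint speeds; "joint_torque": joint torques, N m; "tool_pos": TCP position; "tcp_rot": TCP orientation; "wrist_force": force on the tool from outside, world axes, zero at the start; "torque": the same for the moment, N m; "gripper_width": finger opening in m; "gripper_force": force on a finger pad.
Only numpy, scipy, OpenCV 4.12 (cv2) and the standard library are available. Lean on these libraries where they do the work, as an engineer would, in place of code of your own. Each camera call takes 0.05 s, during which the arm holds its last target. There are 200 camera calls.

## Working session

There is one attempt and no reset: what is moved stays moved. The work goes in short steps, Python scripts to look and compute and a tool call to move; the robot and the scene stay as the last step left them, time stands still between calls to the robot, and variables do not carry over. Pictures are saved under pics/ and viewed, at most 10 in all, crops included, and the job is handed in when it is done.

Besides the shell and the picture viewer there is one more tool, called after "Call:" by a JSON object that holds its "method" and its "body". move_arm: Moves the arm, as the interface text tells. Shifts and turns lie within -1 to 1; 1 stands for 0.1 m of shift or pi rad of turn. Its arguments: {"type":"object","properties":{"increments":{"type":"array"},"jaw":{"type":"number"},"newtons":{"type":"number"}},"required":["increments"]}

```bash
mkdir -p pics; cat > h.py <<'E'
import numpy as np, cv2
from scipy.spatial.transform import Rotation as R
from plant import sense,get_image,get_calibration,close_job,grip_point_offset
def pose(name,s=None):
    c=get_calibration(name);K=np.array(c["K"])
    if name=="wrist":
        T=np.eye(4);T[:3,:3]=R.from_rotvec(s["tcp_rot"]).as_matrix();T[:3,3]=s["tool_pos"]
        M=T@np.array(c["hand_eye"])
        return K,M[:3,3],M[:3,:3],c
    o=np.array(c["orientation"])
    o=o if o.shape==(3,3) else R.from_rotvec(o).as_matrix()
    return K,np.array(c["eye"]),o,c
def rays(cam,uv):
    K,e,o,c=cam
    uv=np.array(uv,float).reshape(-1,1,2)
    d=c.get("distortion",c.get("dist"))
    p=cv2.undistortPoints(uv,K,None if d is None else np.array(d,float)).reshape(-1,2)
    return np.c_[p[:,0],-p[:,1],-np.ones(len(p))]@o.T
def plane(cam,uv,z):
    r=rays(cam,uv);return cam[1]+r*((z-cam[1][2])/r[:,2])[:,None]
def cloud(cam,depth):
    v,u=np.mgrid[:depth.shape[0],:depth.shape[1]]
    r=rays(cam,np.stack([u.ravel(),v.ravel()],1))
    return (cam[1]+r*depth.reshape(-1,1)).reshape(*depth.shape,3)
E
python3 - <<'E'
from h import *
s=sense();print(s,grip_point_offset)
for n in("scene","side","wrist"):
    print({k:(v if isinstance(v,str) else np.round(v,4).tolist()) for k,v in get_calibration(n).items()})
    im,d=get_image(n);np.savez(f"{n}0.npz",im=im,d=d)
    cv2.imwrite(f"pics/{n}0.png",im[...,::-1])
E
```

```text
{'time_s': 0.0, 'joint_positions': array([ 1.23793474e+00,  3.14215980e-01, -4.80383648e-02,  1.21017830e+00,
        2.63142729e-05,  1.57082546e+00]), 'qvel': array([ 0.00106514, -0.00199469,  0.00067111,  0.00034815, -0.00047707,
        0.00102588]), 'joint_torque': array([-5.13651867e-04, -5.39587569e+01,  3.39750767e+01,  1.91384205e-02,
       -1.51608915e-04,  5.90689481e-06]), 'tool_pos': array([0.1958466 , 0.56650928, 0.20205845]), 'tcp_rot': array([-5.20443096e-01, -3.09788169e+00,  2.52773102e-03]), 'wrist_force': array([ 0.84668782, -0.15006605,  0.80292659]), 'torque': array([-0.04149901,  0.0056447 ,  0.00692741]), 'gripper_force': 0.0, 'gripper_width': 0.08566293703353298} 0.0187
{'K': [[350.0424, 0.0, 255.9705], [0.0, 350.0424, 192.0145], [0.0, 0.0, 1.0]], 'eye': [-0.2098, -0.3819, 0.8658], 'orientation': [0.7157, -0.459, -1.0529]}
{'K': [[377.6526, 0.0, 255.8041], [0.0, 377.6526, 199.9903], [0.0, 0.0, 1.0]], 'eye': [0.4791, 0.8637, 0.4593], 'orientation': [0.0001, -1.7254, -2.5943]}
{'K': [[321.7308, 0.0, 254.0578], [0.0, 321.7308, 191.4455], [0.0, 0.0, 1.0]], 'hand_eye': [[0.0, 0.9577, 0.2876, 0.0734], [1.0, 0.0001, -0.0003, -0.0015], [-0.0003, 0.2876, -0.9577, -0.1702], [0.0, 0.0, 0.0, 1.0]]}
```

View pics/scene0.png

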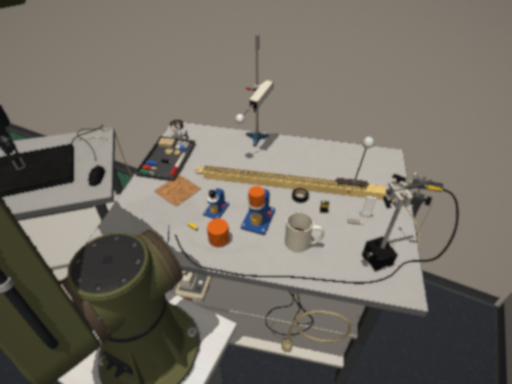

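View pics/side0.png

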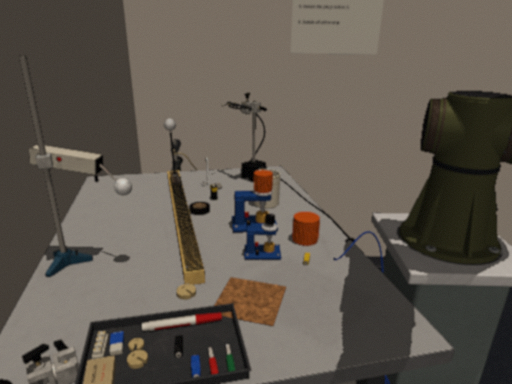

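The scene picture shows a small setter at (215,203), a larger one at (258,210) wearing an orange cap at (257,197), and a loose orange cap on the table at (218,233). It also shows the cork mat at (178,190), left of the setters, with the mug at (300,232). The side picture agrees: capped setter at (263,205), bare small setter at (263,240), loose wider cap at (306,228), mat at (252,300).

Candidates: the caps at (257,197) and (218,233), and the setters at (258,210) and (215,203). I'll check their sizes by measurement.

```bash
python3 - <<'E'
from h import *
for n in("scene","side"):
    z=np.load(n+"0.npz");im,d=z["im"],z["d"];cam=pose(n);P=cloud(cam,d)
    hsv=cv2.cvtColor(im,cv2.COLOR_RGB2HSV)
    masks={"orange":cv2.inRange(hsv,(3,190,110),(14,255,255)),"blue":cv2.inRange(hsv,(105,140,40),(125,255,255)),
      "cork":cv2.inRange(hsv,(8,80,90),(17,185,255))}
    for k,m in masks.items():
        N,L,st,c=cv2.connectedComponentsWithStats(m)
        for i in range(1,N):
            if st[i,4]<80: continue
            q=P[(L==i)&(d>0)]
            if len(q)<30 or q[:,2].min()<-.1: continue
            print(n,k,st[i].tolist(),"lo",np.percentile(q,3,axis=0).round(3),"hi",np.percentile(q,97,axis=0).round(3))
            if k=="orange":
                t=q[:,2]>np.percentile(q[:,2],97)-.006
                (cx,cy),r=cv2.minEnclosingCircle(q[t][:,:2].astype(np.float32)); print("   top circle",round(cx,4),round(cy,4),round(2*r,4),"z",np.median(q[t][:,2]).round(4))
            if k=="cork":
                h=cv2.minAreaRect(q[:,:2].astype(np.float32));print("   rect",h)
# enlarged crop
im=np.load("scene0.npz")["im"];a=cv2.resize(im[165:260,150:290,::-1],None,fx=5,fy=5,interpolation=cv2.INTER_CUBIC);cv2.imwrite("pics/crop0.png",a)
# height of everything tall on table
P=cloud(pose("scene"),np.load("scene0.npz")["d"]).reshape(-1,3)
for x in np.arange(.3,1.0,.05):
    print(round(x,2),[ (lambda q: round(float(np.max(q)),2) if len(q) else None)(P[(abs(P[:,0]-x)<.025)&(abs(P[:,1]-y)<.025),2]) for y in np.arange(.5,-.45,-.05)])
E
```

```text
scene orange [250, 187, 13, 19, 216] lo [ 0.448 -0.081  0.115] hi [ 0.488 -0.044  0.15 ]
   top circle 0.4714 -0.0609 0.0481 z 0.1478
scene orange [208, 220, 20, 26, 402] lo [ 0.332 -0.012  0.016] hi [0.386 0.04  0.065]
   top circle 0.3611 0.017 0.0621 z 0.0627
scene blue [206, 190, 18, 27, 126] lo [0.435 0.066 0.005] hi [0.499 0.108 0.068]
scene blue [243, 191, 27, 42, 271] lo [ 0.436 -0.095  0.009] hi [ 0.532 -0.025  0.089]
scene cork [155, 174, 45, 32, 739] lo [ 0.437  0.208 -0.002] hi [0.554 0.323 0.005]
   rect ((0.4984525740146637, 0.2673715353012085), (0.12554137408733368, 0.12318208068609238), 76.02291870117188)
scene cork [248, 184, 16, 24, 89] lo [ 0.449 -0.082 -0.003] hi [0.648 0.031 0.149]
   rect ((0.5501031279563904, -0.023181617259979248), (0.22224657237529755, 0.05084799975156784), 25.887033462524414)
scene cork [207, 218, 23, 29, 117] lo [ 0.332 -0.013 -0.004] hi [0.446 0.082 0.065]
   rect ((0.3912893533706665, 0.03323211893439293), (0.12565013766288757, 0.06514126062393188), 32.8237190246582)
side orange [255, 170, 17, 9, 98] lo [ 0.458 -0.066  0.146] hi [ 0.496 -
[... 1461 characters left out ...]
, 0.04, 0.03, 0.02, 0.04, 0.04, 0.0, 0.09, 0.09]
0.7 [0.02, 0.02, 0.02, 0.02, 0.0, 0.0, 0.0, 0.0, 0.0, 0.03, 0.04, 0.04, 0.04, 0.04, 0.04, 0.04, 0.0, 0.0, 0.0]
0.75 [0.04, 0.06, 0.03, 0.02, 0.0, 0.0, 0.0, 0.2, 0.0, 0.0, 0.0, 0.0, 0.03, 0.04, 0.04, 0.05, 0.24, 0.22, 0.04]
0.8 [0.07, 0.07, 0.03, 0.0, 0.0, 0.0, 0.0, 0.24, 0.24, 0.0, 0.0, 0.0, 0.0, 0.0, 0.0, -0.0, 0.05, 0.05, 0.04]
0.85 [0.02, 0.0, 0.0, 0.0, 0.0, 0.0, 0.24, 0.25, 0.25, 0.0, 0.0, 0.0, 0.0, 0.0, 0.0, 0.0, 0.0, 0.0, 0.0]
0.9 [-0.0, -0.0, 0.0, 0.0, 0.0, 0.0, 0.02, 0.43, 0.25, 0.0, 0.0, 0.0, 0.0, 0.0, 0.0, 0.0, 0.0, 0.0, 0.0]
0.95 [None, None, None, None, -0.0, -0.0, -0.0, 0.25, 0.25, 0.0, 0.0, 0.0, 0.0, 0.0, 0.0, 0.0, 0.0, 0.0, 0.0]
```

View pics/crop0.png

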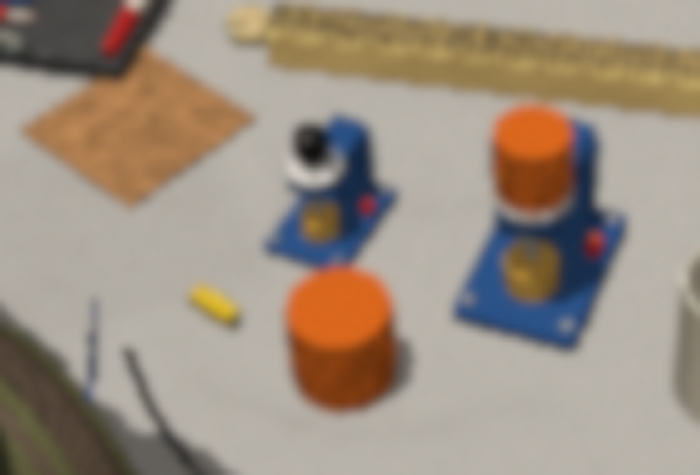

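Sizes settle the choice. The cap on the larger setter at (257,197) has a top circle of 48 mm at z 0.15, so it is the smaller cap, and the setter at (258,210) is the larger one. The loose cap at (218,233) is about 62 mm and 65 mm high, so it's the look-alike. The crop shows the same. Mat centre is about (0.498, 0.268). Moving now.

Call:
{"method": "move_arm", "body": {"increments": [[-0.09,-0.1,0,0],[-0.18,-0.2,0,0],[-0.28,-0.3,0,0],[-0.37,-0.4,0,0],[-0.46,-0.5,0,0],[-0.56,-0.6,0,0],[-0.65,-0.7,0,0],[-0.74,-0.8,0,0],[-0.84,-0.9,0,0],[-0.93,-1,0,0]], "jaw": 0, "newtons": 30}}

```text
time_s: 1.15
tool_pos: [0.2518, 0.4412, 0.2029]
tcp_rot: [0.52, 3.098, 0.0]
wrist_force: [-0.4, -0.8, 0.1]
gripper_width: 0.0856
gripper_force: 0.0
```

Call:
{"method": "move_arm", "body": {"increments": [[-0.09,-0.1,0,0],[-0.18,-0.2,0,0],[-0.28,-0.3,0,0],[-0.37,-0.4,0,0],[-0.46,-0.5,0,0],[-0.56,-0.6,0,0],[-0.65,-0.7,0,0],[-0.74,-0.8,0,0],[-0.84,-0.9,0,0],[-0.93,-1,0,0]]}}

```text
time_s: 2.15
tool_pos: [0.307, 0.3162, 0.2029]
tcp_rot: [0.52, 3.098, 0.0]
wrist_force: [0.3, 0.7, -0.4]
gripper_width: 0.0855
gripper_force: 0.0
```

Call:
{"method": "move_arm", "body": {"increments": [[-0.09,-0.1,0,0],[-0.18,-0.2,0,0],[-0.28,-0.3,0,0],[-0.37,-0.4,0,0],[-0.46,-0.5,0,0],[-0.56,-0.6,0,0],[-0.65,-0.7,0,0],[-0.74,-0.8,0,0],[-0.84,-0.9,0,0],[-0.93,-1,0,0]]}}

```text
time_s: 3.15
tool_pos: [0.362, 0.1913, 0.2029]
tcp_rot: [0.52, 3.098, 0.0]
wrist_force: [0.2, 0.5, -0.5]
gripper_width: 0.0853
gripper_force: 0.0
```

Call:
{"method": "move_arm", "body": {"increments": [[-0.09,-0.1,0,0],[-0.18,-0.2,0,0],[-0.28,-0.3,0,0],[-0.37,-0.4,0,0],[-0.46,-0.5,0,0],[-0.56,-0.6,0,0],[-0.65,-0.7,0,0],[-0.74,-0.8,0,0],[-0.84,-0.9,0,0],[-0.93,-1,0,0]]}}

```text
time_s: 4.15
tool_pos: [0.4171, 0.0664, 0.2029]
tcp_rot: [0.52, 3.098, 0.0]
wrist_force: [-0.1, 0.2, 0.8]
gripper_width: 0.0849
gripper_force: 0.0
```

Call:
{"method": "move_arm", "body": {"increments": [[-0.09,-0.1,0,0],[-0.18,-0.2,0,0],[-0.28,-0.3,0,0],[-0.37,-0.4,0,0],[-0.46,-0.5,0,0],[-0.56,-0.6,0,0],[-0.65,-0.7,0,0],[-0.74,-0.8,0,0],[-0.93,-1,0,0],[-0.93,-1,0,0]]}}

```text
time_s: 5.15
tool_pos: [0.4735, -0.0599, 0.2028]
tcp_rot: [0.524, 3.097, -0.001]
wrist_force: [0.7, 0.2, 0.3]
gripper_width: 0.0857
gripper_force: 0.0
```

```bash
cat > cap.py <<'E'
from h import *
s=sense();im,d=get_image("wrist");cam=pose("wrist",s);P=cloud(cam,d)
print("j",s["joint_positions"].round(3),"tcp",s["tool_pos"].round(4))
m=cv2.inRange(cv2.cvtColor(im,cv2.COLOR_RGB2HSV),(3,190,80),(14,255,255))
q=P[(m>0)&(d>0)];q=q[q[:,2]>.09]
zt=np.percentile(q[:,2],90);t=q[abs(q[:,2]-zt)<.005]
c,r=cv2.minEnclosingCircle(t[:,:2].astype(np.float32));print("top z",np.median(t[:,2]),"centre",np.round(c,4),"dia",2*r, "mean",t.mean(0).round(4))
Rm=R.from_rotvec(s["tcp_rot"]).as_matrix();e=np.r_[c,0.15]-s["tool_pos"];print("in tool",(Rm.T@e).round(4))
a=im.copy();cv2.imwrite("pics/w1.png",a[...,::-1])
E
python3 cap.py
```

```text
j [-1.250e-01  8.200e-02 -3.330e-01  1.155e+00 -1.000e-03  2.100e-01] tcp [ 0.4735 -0.0599  0.2028]
top z 0.1492187401749937 centre [ 0.4729 -0.0585] dia 0.04758939519524574 mean [ 0.472  -0.0584  0.1492]
in tool [0.0011 0.0012 0.0528]
```

View pics/w1.png

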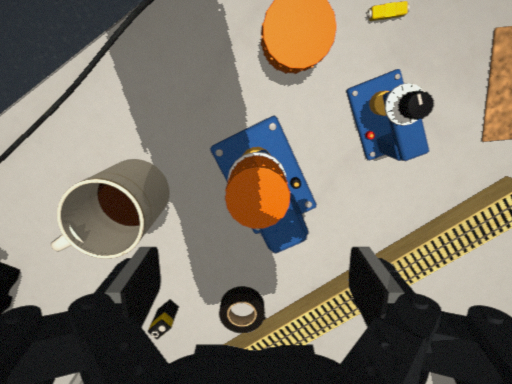

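The wrist view shows the orange cap at (257,190), between the fingers, 1–2 mm off centre. The small setter's knob (415,103) and the loose cap (300,32) are well clear. Descend, grip, lift 80 mm.

Call:
{"method": "move_arm", "body": {"increments": [[0.01,0.01,0.15,0],[0.01,0.01,0.3,0],[0.01,0.01,0.45,0],[0.01,0.01,0.6,0],[0.01,0.01,0.75,0],[0.01,0.01,0.85,0],[0.01,0.01,0.93,0],[0.01,0.01,0.93,0],[0.01,0.01,0.93,0],[0.01,0.01,0.93,0]]}}

```text
time_s: 6.2
tool_pos: [0.472, -0.0562, 0.1105]
tcp_rot: [0.52, 3.097, 0.0]
wrist_force: [0.2, 0.4, 0.2]
gripper_width: 0.0853
gripper_force: 0.0
```

Call:
{"method": "move_arm", "body": {"increments": [[0,0,0,0],[0,0,0,0],[0,0,0,0],[0,0,0,0],[0,0,0,0],[0,0,0,0],[0,0,0,0],[0,0,0,0],[0,0,0,0],[0,0,0,0]], "jaw": 1, "newtons": 30}}

```text
time_s: 7.2
tool_pos: [0.4718, -0.0562, 0.1105]
tcp_rot: [0.52, 3.098, 0.0]
wrist_force: [-1.8, -0.4, 5.8]
gripper_width: 0.0461
gripper_force: 30.4
```

Call:
{"method": "move_arm", "body": {"increments": [[0,0,-0.08,0],[0,0,-0.2,0],[0,0,-0.35,0],[0,0,-0.5,0],[0,0,-0.65,0],[0,0,-0.8,0],[0.02,0.1,-0.8,0],[0.05,0.22,-0.8,0],[0.1,0.36,-0.8,0],[0.15,0.5,-0.8,0]]}}

```text
time_s: 8.2
tool_pos: [0.473, -0.0025, 0.189]
tcp_rot: [-0.52, -3.097, -0.0]
wrist_force: [0.4, -0.1, -1.0]
gripper_width: 0.0462
gripper_force: 30.9
```

Call:
{"method": "move_arm", "body": {"increments": [[0.03,0.1,0,0],[0.06,0.2,0,0],[0.09,0.3,0,0],[0.12,0.4,0,0],[0.15,0.5,0,0],[0.18,0.6,0,0],[0.21,0.7,0,0],[0.24,0.8,0,0],[0.27,0.9,0,0],[0.3,1,0,0]]}}

```text
time_s: 9.2
tool_pos: [0.478, 0.1012, 0.1899]
tcp_rot: [0.52, 3.098, -0.0]
wrist_force: [-0.1, -0.1, -0.9]
gripper_width: 0.0464
gripper_force: 30.9
```

Call:
{"method": "move_arm", "body": {"increments": [[0.03,0.1,0,0],[0.06,0.2,0,0],[0.09,0.3,0,0],[0.12,0.4,0,0],[0.15,0.5,0,0],[0.18,0.6,0,0],[0.21,0.7,0,0],[0.24,0.8,0,0],[0.27,0.9,0,0],[0.3,1,0,0]]}}

```text
time_s: 10.2
tool_pos: [0.4824, 0.2055, 0.1899]
tcp_rot: [-0.52, -3.098, -0.0]
wrist_force: [1.2, -0.4, 0.1]
gripper_width: 0.0464
gripper_force: 30.9
```

Call:
{"method": "move_arm", "body": {"increments": [[0.01,0.1,0,0],[0.02,0.2,0,0],[0.03,0.35,0.05,0],[0.04,0.5,0.15,0],[0.05,0.63,0.3,0],[0.05,0.63,0.45,0],[0.05,0.63,0.6,0],[0.05,0.63,0.75,0],[0.05,0.63,0.9,0],[0.05,0.63,1,0]]}}

```text
time_s: 11.2
tool_pos: [0.4971, 0.2658, 0.0873]
tcp_rot: [-0.52, -3.096, 0.003]
wrist_force: [0.1, -0.2, -0.7]
gripper_width: 0.0463
gripper_force: 31.0
```

```bash
python3 - <<'E'
from h import *
s=sense();im,d=get_image("wrist");cam=pose("wrist",s);P=cloud(cam,d)
h=cv2.cvtColor(im,cv2.COLOR_RGB2HSV)
o=cv2.inRange(h,(3,190,60),(14,255,255));q=P[(o>0)&(d>0)]
print("tcp",s["tool_pos"].round(4),"cap z lo/hi",np.percentile(q[:,2],[3,50,97]).round(4))
si,ds=get_image("side");cv2.imwrite("pics/s2.png",np.vstack([im[...,::-1]])) 
a=cv2.resize(si[180:370,150:390,::-1],None,fx=2,fy=2);cv2.imwrite("pics/s2.png",np.hstack([cv2.resize(im[...,::-1],(320,240)),cv2.resize(a,(320,240))]))
E
```

```text
tcp [0.4971 0.2658 0.0873] cap z lo/hi [0.0862 0.1257 0.1269]
```

View pics/s2.png

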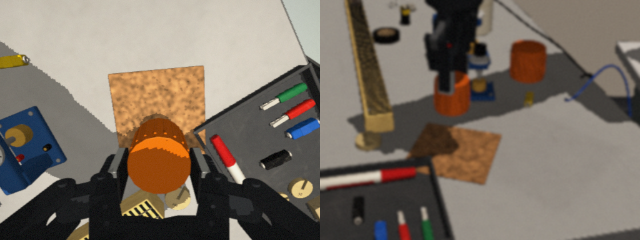

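The left picture shows the cap held above the mat, with the tray's edge close to the mat's right corner. The side view agrees. Before lowering, I'll check how close the tray is to the opening finger.

```bash
python3 - <<'E'
from h import *
s=sense();print(s["tool_pos"].round(4))
Rm=R.from_rotvec(s["tcp_rot"]).as_matrix()
for n in("side","scene"):
    z=np.load(n+"0.npz");P=cloud(pose(n),z["d"]);hsv=cv2.cvtColor(z["im"],cv2.COLOR_RGB2HSV)
    m=(hsv[...,2]<75)&(P[...,2]>.0)&(P[...,2]<.04)&(P[...,0]>.42)&(P[...,0]<.75)&(P[...,1]>.2)&(P[...,1]<.55)
    q=P[m]; print(n,len(q),"min x,y",q[:,:2].min(0).round(3),"z97",np.percentile(q[:,2],97).round(3))
    t=(q-np.array([.498,.268,0]))@Rm
    for lo,hi in((-.07,-.05),(-.05,-.03),(-.03,-.015),(-.015,0),(0,.015),(.015,.03)):
        u=t[(t[:,0]>lo)&(t[:,0]<hi),1]; print("toolx",lo,hi,"min tooly",(np.percentile(u,2).round(3),len(u)) if len(u) else None)
E
```

```text
[0.4966 0.2653 0.0874]
side 8037 min x,y [0.49  0.201] z97 0.022
toolx -0.07 -0.05 min tooly (np.float64(0.072), 890)
toolx -0.05 -0.03 min tooly (np.float64(0.058), 940)
toolx -0.03 -0.015 min tooly (np.float64(0.048), 618)
toolx -0.015 0 min tooly (np.float64(0.059), 551)
toolx 0 0.015 min tooly (np.float64(0.076), 485)
toolx 0.015 0.03 min tooly (np.float64(0.101), 422)
scene 415 min x,y [0.49  0.301] z97 0.018
toolx -0.07 -0.05 min tooly (np.float64(0.069), 65)
toolx -0.05 -0.03 min tooly (np.float64(0.052), 62)
toolx -0.03 -0.015 min tooly (np.float64(0.048), 27)
toolx -0.015 0 min tooly (np.float64(0.042), 31)
toolx 0 0.015 min tooly (np.float64(0.062), 31)
toolx 0.015 0.03 min tooly (np.float64(0.089), 23)
```

Call:
{"method": "move_arm", "body": {"increments": [[0.05,-0.06,0,0],[0.1,-0.12,0,0],[0.15,-0.18,0.05,0],[0.15,-0.18,0.2,0],[0.15,-0.18,0.35,0],[0.15,-0.18,0.5,0],[0.15,-0.18,0.6,0],[0.15,-0.18,0.67,0],[0.15,-0.18,0.7,0],[0.15,-0.18,0.7,0]]}}

```text
time_s: 12.3
tool_pos: [0.478, 0.2537, 0.0199]
tcp_rot: [-0.52, -3.098, 0.0]
wrist_force: [-0.2, -0.2, -0.2]
gripper_width: 0.0464
gripper_force: 31.0
```

Call:
{"method": "move_arm", "body": {"increments": [[0,0,0.02,0],[0,0,0.04,0],[0,0,0.05,0],[0,0,0.06,0],[0,0,0.065,0],[0,0,0.07,0],[0,0,0.07,0],[0,0,0.07,0],[0,0,0.07,0],[0,0,0.07,0]]}}

```text
time_s: 13.3
tool_pos: [0.4781, 0.2537, 0.0129]
tcp_rot: [0.52, 3.098, 0.0]
wrist_force: [-0.1, 1.0, -1.3]
gripper_width: 0.0469
gripper_force: 31.0
```

Call:
{"method": "move_arm", "body": {"increments": [[0,0,0.01,0],[0,0,0.01,0],[0,0,0.01,0],[0,0,0.01,0],[0,0,0.01,0],[0,0,0.01,0],[0,0,0.01,0],[0,0,0.01,0],[0,0,0.01,0],[0,0,0.01,0]], "jaw": 0.25}}

```text
time_s: 14.3
tool_pos: [0.4781, 0.2538, 0.0119]
tcp_rot: [0.52, 3.098, 0.0]
wrist_force: [-0.3, 0.9, 0.7]
gripper_width: 0.0638
gripper_force: 0.0
```

Call:
{"method": "move_arm", "body": {"increments": [[0,0,-0.05,0],[0,0,-0.15,0],[0,0,-0.27,0],[0,0,-0.4,0],[0,0,-0.52,0],[0,0,-0.65,0],[0,0,-0.77,0],[0,0,-0.88,0],[0,0,-0.95,0],[0,0,-1,0]]}}

```text
time_s: 15.3
tool_pos: [0.4783, 0.2538, 0.1127]
tcp_rot: [0.52, 3.098, 0.001]
wrist_force: [0.1, 0.4, -0.4]
gripper_width: 0.064
gripper_force: 0.0
```

Call:
{"method": "move_arm", "body": {"increments": [[-0.03,-0.1,-0.1,0],[-0.06,-0.2,-0.2,0],[-0.1,-0.3,-0.3,0],[-0.13,-0.4,-0.4,0],[-0.16,-0.5,-0.5,0],[-0.19,-0.6,-0.6,0],[-0.22,-0.7,-0.7,0],[-0.26,-0.8,-0.8,0],[-0.29,-0.9,-0.88,0],[-0.32,-1,-0.88,0]]}}

```text
time_s: 16.3
tool_pos: [0.4765, 0.1481, 0.2012]
tcp_rot: [0.52, 3.096, 0.001]
wrist_force: [-0.1, -0.3, 0.2]
gripper_width: 0.0641
gripper_force: 0.0
```

Call:
{"method": "move_arm", "body": {"increments": [[-0.03,-0.1,0,0],[-0.06,-0.2,0,0],[-0.1,-0.3,0,0],[-0.13,-0.4,0,0],[-0.16,-0.5,0,0],[-0.19,-0.6,0,0],[-0.22,-0.7,0,0],[-0.26,-0.8,0,0],[-0.29,-0.9,0,0],[-0.32,-1,0,0]]}}

```text
time_s: 17.3
tool_pos: [0.4733, 0.0429, 0.1999]
tcp_rot: [0.52, 3.098, -0.0]
wrist_force: [0.8, 0.3, 0.4]
gripper_width: 0.0644
gripper_force: 0.0
```

Call:
{"method": "move_arm", "body": {"increments": [[-0.03,-0.1,0,-0.045],[-0.06,-0.2,0,-0.09],[-0.1,-0.3,0,-0.135],[-0.13,-0.4,0,-0.18],[-0.16,-0.5,0,-0.225],[-0.19,-0.6,0,-0.27],[-0.22,-0.7,0,-0.315],[-0.26,-0.8,0,-0.36],[-0.3,-0.9,0,-0.405],[-0.32,-0.96,0,-0.45]], "jaw": 0}}

```text
time_s: 18.3
tool_pos: [0.4721, -0.0585, 0.1999]
tcp_rot: [1.623, -2.69, 0.0]
wrist_force: [0.8, 0.5, -1.1]
gripper_width: 0.0855
gripper_force: 0.0
```

```bash
python3 - <<'E'
from h import *
s=sense();im,d=get_image("wrist");cam=pose("wrist",s);P=cloud(cam,d);np.savez("w3.npz",im=im,d=d)
print("t",s["time_s"],"j",s["joint_positions"].round(3),"tcp",s["tool_pos"].round(4),s["tcp_rot"].round(3))
near=(abs(P[...,0]-.473)<.03)&(abs(P[...,1]+.0585)<.03)&(d>0)
q=P[near&(P[...,2]>.13)];Rm=R.from_rotvec(s["tcp_rot"]).as_matrix()
c,r=cv2.minEnclosingCircle(q[:,:2].astype(np.float32));print("head z",np.median(q[:,2]),"c",np.round(c,4),"dia",2*r)
g=cv2.cvtColor(im,cv2.COLOR_RGB2GRAY)
w=P[near&(P[...,2]>.13)&(g>130)];print("white",len(w),w.mean(0).round(4) if len(w) else 0)
print("in tool",(Rm.T@(np.r_[c,.14]-s["tool_pos"])).round(4))
sd,_=get_image("side")
cv2.imwrite("pics/w3.png",np.hstack([cv2.resize(im[100:280,150:390,::-1],(400,300)),cv2.resize(sd[150:350,180:340,::-1],(240,300))]))
E
```

```text
t 18.3 j [-0.123  0.082 -0.34   1.149 -0.    -1.209] tcp [ 0.4721 -0.0585  0.1999] [ 1.623 -2.69   0.   ]
head z 0.30895444677852346 c [ 0.4732 -0.0747] dia 0.06506403535604477
white 74 [ 0.4711 -0.0607  0.1826]
in tool [ 0.0138 -0.0085  0.0599]
```

View pics/w3.png

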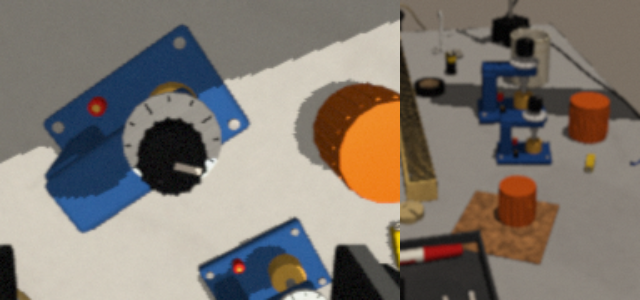

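The cap stands upright on the mat at (517,200) in the right-hand side view. In the left crop the black screw head is at (172,155), with its white line pointing right and slightly down to (200,170). My head mask caught the fingers, so I'll redo it with a height limit.

```bash
cat > head.py <<'E'
from h import *
def head(s,im,d):
    cam=pose("wrist",s);P=cloud(cam,d)
    g=cv2.cvtColor(im,cv2.COLOR_RGB2GRAY)
    top=(abs(P[...,0]-.473)<.03)&(abs(P[...,1]+.0585)<.03)&(d>0)&(P[...,2]>.134)&(P[...,2]<.145)
    q=P[top];c,r=cv2.minEnclosingCircle(q[:,:2].astype(np.float32))
    w=P[top&(g>110)];w=w[np.hypot(*(w[:,:2]-c).T)<.0145]
    v=w[:,:2].mean(0)-c
    print("head z",np.median(q[:,2]).round(4),"c",np.round(c,4),"dia",round(2*r,4),"line n",len(w),"r",np.hypot(*v).round(4),"dir deg ccw world",np.degrees(np.arctan2(v[1],v[0])).round(1))
    return np.array(c)
E
python3 - <<'E'
from head import *
s=sense();z=np.load("w3.npz");c=head(s,z["im"],z["d"])
Rm=R.from_rotvec(s["tcp_rot"]).as_matrix();print((Rm.T@(np.r_[c,.14]-s["tool_pos"])).round(4))
E
```

```text
head z 0.1391 c [ 0.4728 -0.0587] dia 0.0334 line n 59 r 0.0077 dir deg ccw world 136.2
[-0.0001 -0.0007  0.0599]
```

Call:
{"method": "move_arm", "body": {"increments": [[0,-0.01,0.15,0],[0,-0.01,0.3,0],[0,-0.01,0.45,0],[0,-0.01,0.6,0],[0,-0.01,0.75,0],[0,-0.01,0.85,0],[0,-0.01,0.92,0],[0,-0.01,0.92,0],[0,-0.01,0.92,0],[0,-0.01,0.92,0]]}}

```text
time_s: 19.4
tool_pos: [0.4736, -0.0579, 0.1086]
tcp_rot: [-1.615, 2.693, -0.001]
wrist_force: [-0.1, 0.5, 0.1]
gripper_width: 0.0852
gripper_force: 0.0
```

Call:
{"method": "move_arm", "body": {"increments": [[0,0,0,0],[0,0,0,0],[0,0,0,0],[0,0,0,0],[0,0,0,0],[0,0,0,0],[0,0,0,0],[0,0,0,0],[0,0,0,0],[0,0,0,0]], "jaw": 1, "newtons": 50}}

```text
time_s: 20.4
tool_pos: [0.4736, -0.0581, 0.1085]
tcp_rot: [-1.616, 2.693, -0.002]
wrist_force: [-0.7, -0.5, 6.1]
gripper_width: 0.0267
gripper_force: 49.0
```

```bash
cat > st.py <<'E'
from plant import sense
s=sense();print(s["time_s"],"j1",s["joint_positions"][0].round(4),"j6",s["joint_positions"][5].round(4),"tz",s["torque"].round(3),"F",s["wrist_force"].round(1),"jt6",s["joint_torque"][5].round(3),"w",s["gripper_width"].round(4))
E
python3 st.py
```

```text
Traceback (most recent call last):
  File "st.py", line 2, in <module>
    s=sense();print(s["time_s"],"j1",s["joint_positions"][0].round(4),"j6",s["joint_positions"][5].round(4),"tz",s["torque"].round(3),"F",s["wrist_force"].round(1),"jt6",s["joint_torque"][5].round(3),"w",s["gripper_width"].round(4))
                                                                                                                                                                                                            ^^^^^^^^^^^^^^^^^^^^^^^^
AttributeError: 'float' object has no attribute 'round'
```

Call:
{"method": "move_arm", "body": {"increments": [[0,0,0,0.045],[0,0,0,0.09],[0,0,0,0.135],[0,0,0,0.18],[0,0,0,0.225],[0,0,0,0.27],[0,0,0,0.315],[0,0,0,0.36],[0,0,0,0.405],[0,0,0,0.44]]}}

```text
time_s: 21.4
tool_pos: [0.4733, -0.0575, 0.1085]
tcp_rot: [0.479, 3.104, 0.001]
wrist_force: [-1.6, 0.6, 6.7]
gripper_width: 0.0268
gripper_force: 49.1
```

```bash
sed -i 's/s\["gripper_width"\].round(4)/round(s["gripper_width"],4)/' st.py; python3 st.py; python3 - <<'E'
from head import *
s=sense();im,d=get_image("wrist");cv2.imwrite("pics/w4.png",cv2.resize(im[80:300,120:400,::-1],(560,440)))
head(s,im,d)
E
```

```text
21.4 j1 -0.1216 j6 0.1847 tz [0.23  0.316 0.149] F [-1.6  0.6  6.7] jt6 -0.885 w 0.0268
head z 0.1392 c [ 0.4663 -0.0567] dia 0.0517 line n 114 r 0.0106 dir deg ccw world 18.3
```

View pics/w4.png

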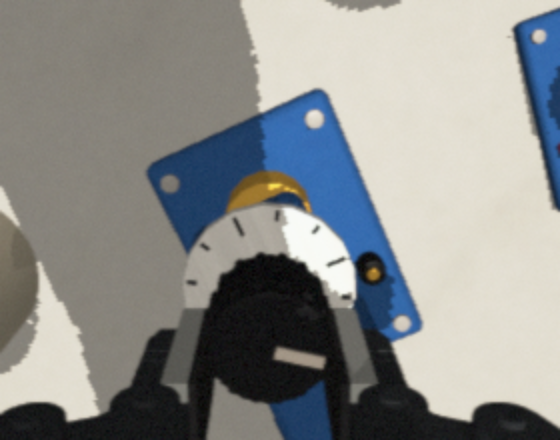

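The line still points the same way relative to the fingers, at (300,357), so the screw has turned with the gripper. Continue in smaller steps and watch the torque.

Call:
{"method": "move_arm", "body": {"increments": [[0,0,0,0.012],[0,0,0,0.024],[0,0,0,0.036],[0,0,0,0.048],[0,0,0,0.06],[0,0,0,0.072],[0,0,0,0.084],[0,0,0,0.096],[0,0,0,0.11],[0,0,0,0.11]]}}

```text
time_s: 22.45
tool_pos: [0.4734, -0.0573, 0.1085]
tcp_rot: [1.0, 2.978, 0.002]
wrist_force: [-1.5, 1.9, 6.6]
gripper_width: 0.0271
gripper_force: 49.1
```

```bash
python3 st.py
```

```text
22.45 j1 -0.1214 j6 0.5263 tz [ 0.374  0.285 -0.06 ] F [-1.5  1.9  6.6] jt6 0.18 w 0.0271
```

Call:
{"method": "move_arm", "body": {"increments": [[0,0,0,0.012],[0,0,0,0.024],[0,0,0,0.036],[0,0,0,0.048],[0,0,0,0.06],[0,0,0,0.072],[0,0,0,0.084],[0,0,0,0.096],[0,0,0,0.11],[0,0,0,0.11]]}}

```text
time_s: 23.45
tool_pos: [0.4735, -0.0572, 0.1085]
tcp_rot: [1.497, 2.762, 0.003]
wrist_force: [-0.0, 2.8, 6.2]
gripper_width: 0.0272
gripper_force: 49.1
```

```bash
python3 st.py
```

```text
23.45 j1 -0.1214 j6 0.8719 tz [ 0.443  0.161 -0.063] F [-0.   2.8  6.2] jt6 0.18 w 0.0272
```

Call:
{"method": "move_arm", "body": {"increments": [[0,0,0,0.012],[0,0,0,0.024],[0,0,0,0.036],[0,0,0,0.048],[0,0,0,0.06],[0,0,0,0.072],[0,0,0,0.084],[0,0,0,0.096],[0,0,0,0.11],[0,0,0,0.11]]}}

```text
time_s: 24.45
tool_pos: [0.4737, -0.0571, 0.1085]
tcp_rot: [1.949, 2.464, 0.003]
wrist_force: [-0.4, 2.2, 5.7]
gripper_width: 0.0269
gripper_force: 49.0
```

```bash
python3 st.py
```

```text
24.45 j1 -0.1213 j6 1.2174 tz [ 0.538  0.098 -0.051] F [-0.4  2.2  5.7] jt6 0.18 w 0.0269
```

Call:
{"method": "move_arm", "body": {"increments": [[0,0,0,0.012],[0,0,0,0.024],[0,0,0,0.036],[0,0,0,0.048],[0,0,0,0.06],[0,0,0,0.072],[0,0,0,0.084],[0,0,0,0.096],[0,0,0,0.11],[0,0,0,0.11]]}}

```text
time_s: 25.45
tool_pos: [0.4734, -0.0606, 0.1085]
tcp_rot: [2.342, 2.087, -0.006]
wrist_force: [-1.2, -8.8, 5.7]
gripper_width: 0.0269
gripper_force: 50.2
```

```bash
python3 st.py
```

```text
25.45 j1 -0.1227 j6 1.563 tz [-2.03   0.261 -0.112] F [-1.2 -8.8  5.7] jt6 0.187 w 0.0269
```

The TCP shifted 3.5 mm and a side force of 8.8 N appeared, so it has probably seated. I'll check whether the line slipped relative to the fingers.

```bash
python3 - <<'E'
from head import *
s=sense();im,d=get_image("wrist");np.savez("w5.npz",im=im,d=d);print(s["tool_pos"].round(4),s["joint_positions"].round(4))
cam=pose("wrist",s)
g=cv2.cvtColor(im,cv2.COLOR_RGB2GRAY)
def line(im,d,cam,c):
    P=cloud(cam,d);g=cv2.cvtColor(im,cv2.COLOR_RGB2GRAY)
    m=((abs(P[...,2]-.1395)<.004)&(np.hypot(P[...,0]-c[0],P[...,1]-c[1])<.0145)&(g>95)&(d>0)).astype(np.uint8)
    N,L,st,_=cv2.connectedComponentsWithStats(m);i=1+np.argmax(st[1:,4]);q=P[L==i][:,:2]
    v=q.mean(0)-c;w=np.linalg.svd(q-q.mean(0),full_matrices=False)[2][0];w=w*np.sign(w@v)
    return len(q),np.degrees(np.arctan2(v[1],v[0])),np.degrees(np.arctan2(w[1],w[0]))
print("line",line(im,d,cam,np.array([.4728,-.0587])))
cv2.imwrite("pics/w5.png",cv2.resize(im[80:300,120:400,::-1],(560,440)))
E
```

```text
[ 0.4734 -0.0606  0.1085] [-0.1227  0.1461 -0.4849  0.9384 -0.0061  1.563 ]
line (160, np.float64(-6.292840903956509), np.float64(-4.644382409228559))
```

View pics/w5.png

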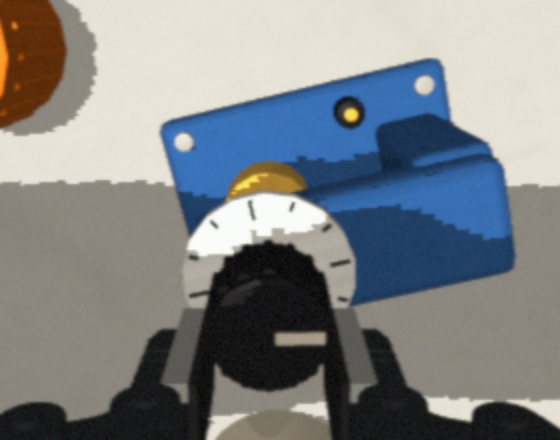

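The line is now horizontal in the image at (300,340), where it was tilted about 11° before. World line angle is about −5.5°, so it has turned about 142° while the gripper turned about 159°. That fits the screw being seated with the pads slipping. I'll confirm with a small extra turn at a firmer grip.

Call:
{"method": "move_arm", "body": {"increments": [[0,0,0,0],[0,0,0,0],[0,0,0,0.01],[0,0,0,0.02],[0,0,0,0.03],[0,0,0,0.04],[0,0,0,0.05],[0,0,0,0.05],[0,0,0,0.05],[0,0,0,0.05]], "newtons": 70}}

```text
time_s: 26.5
tool_pos: [0.473, -0.0606, 0.1086]
tcp_rot: [2.497, 1.898, -0.005]
wrist_force: [-3.4, -8.5, 8.0]
gripper_width: 0.0253
gripper_force: 68.8
```

```bash
python3 st.py; cat > ln.py <<'E'
from head import *
import sys
def line(im,d,cam,c):
    P=cloud(cam,d);g=cv2.cvtColor(im,cv2.COLOR_RGB2GRAY)
    m=((abs(P[...,2]-.1395)<.004)&(np.hypot(P[...,0]-c[0],P[...,1]-c[1])<.0145)&(g>95)&(d>0)).astype(np.uint8)
    N,L,st,_=cv2.connectedComponentsWithStats(m);i=1+np.argmax(st[1:,4]);q=P[L==i][:,:2]
    v=q.mean(0)-c;w=np.linalg.svd(q-q.mean(0),full_matrices=False)[2][0];w=w*np.sign(w@v)
    return len(q),np.degrees(np.arctan2(v[1],v[0])).round(2),np.degrees(np.arctan2(w[1],w[0])).round(2)
if __name__=="__main__":
    s=sense();im,d=get_image("wrist")
    c=np.array([.4728,-.0587]);yaw=R.from_rotvec(s["tcp_rot"]).as_matrix()[:,0]
    print("tcp",s["tool_pos"].round(4),"line",line(im,d,pose("wrist",s),c),"tool x dir deg",np.degrees(np.arctan2(yaw[1],yaw[0])).round(2))
E
python3 ln.py
python3 - <<'E'
from ln import *
z=np.load("w3.npz");s={"tcp_rot":[1.623,-2.69,0],"tool_pos":[.4721,-.0585,.1999]};print("start",line(z["im"],z["d"],pose("wrist",s),np.array([.4728,-.0587])))
E
```

```text
26.5 j1 -0.123 j6 1.7188 tz [-1.873  0.605  0.139] F [-3.4 -8.5  8. ] jt6 0.136 w 0.0253
tcp [ 0.473  -0.0606  0.1086] line (146, np.float64(-14.1), np.float64(-14.07)) tool x dir deg 74.47
start (65, np.float64(118.93), np.float64(138.65))
```

The line turned another 9°, the full amount the gripper turned, so it is not seated yet. I'll find where the earlier slip happened from the saved picture w4.

```bash
python3 - <<'E'
from ln import *
def f(name,x0,y0,sc,s,box,thr):
    im=cv2.imread("pics/"+name);g=cv2.cvtColor(im,cv2.COLOR_BGR2GRAY)
    m=np.zeros_like(g);a,b,c,d=box;m[b:d,a:c]=(g[b:d,a:c]>thr)
    v,u=np.nonzero(m);uv=np.stack([u/sc+x0,v/sc+y0],1);q=plane(pose("wrist",s),uv,.14)[:,:2]
    w=np.linalg.svd(q-q.mean(0),full_matrices=False)[2][0]
    t=R.from_rotvec(s["tcp_rot"]).as_matrix()[:,0];tx=np.degrees(np.arctan2(t[1],t[0]));a=np.degrees(np.arctan2(w[1],w[0]))
    print(name,len(q),"line",round(a,1),"toolx",round(tx,1),"rel mod180",round((a-tx)%180,1),"len",np.ptp((q-q.mean(0))@w).round(4),"mid",q.mean(0).round(4))
f("w3.png",150,100,400/240,{"tcp_rot":[1.623,-2.69,0],"tool_pos":[.4721,-.0585,.1999]},(172,155,203,180),110)
f("w4.png",120,80,2,{"tcp_rot":[.479,3.104,.001],"tool_pos":[.4733,-.0575,.1085]},(270,335,328,380),110)
f("w5.png",120,80,2,{"tcp_rot":[2.342,2.087,-.006],"tool_pos":[.4734,-.0606,.1085]},(270,325,328,355),110)
E
```

```text
w3.png 162 line 134.0 toolx -117.8 rel mod180 71.8 len 0.0133 mid [ 0.4681 -0.0504]
w4.png 548 line 58.9 toolx 162.5 rel mod180 76.4 len 0.0118 mid [ 0.4789 -0.0517]
w5.png 551 line -5.4 toolx 83.4 rel mod180 91.2 len 0.0114 mid [ 0.4808 -0.0597]
```

The slip happened between w4 and w5, together with the sideways jump. I'll regrip centred to clear the side load so the torque reads clean, then carry on to the stop.

Call:
{"method": "move_arm", "body": {"increments": [[0,0,0,0],[0,0,0,0],[0,0,0,0],[0,0,0,0],[0,0,0,0],[0,0,0,0],[0,0,0,0],[0,0,0,0],[0,0,0,0],[0,0,0,0]], "jaw": 0.4}}

```text
time_s: 27.55
tool_pos: [0.473, -0.0579, 0.1079]
tcp_rot: [2.5, 1.902, 0.0]
wrist_force: [0.1, -1.1, 0.8]
gripper_width: 0.0515
gripper_force: 0.0
```

```bash
python3 st.py; python3 ln.py
```

```text
27.55 j1 -0.1217 j6 1.719 tz [ 0.059 -0.015 -0.057] F [ 0.1 -1.1  0.8] jt6 0.0 w 0.0515
tcp [ 0.473  -0.0579  0.1079] line (151, np.float64(-13.49), np.float64(-12.82)) tool x dir deg 74.53
```

Call:
{"method": "move_arm", "body": {"increments": [[0,0,0,0],[0,0,0,0],[0,0,0,0],[0,0,0,0],[0,0,0,0],[0,0,0,0],[0,0,0,0],[0,0,0,0],[0,0,0,0],[0,0,0,0]], "jaw": 1, "newtons": 60}}

```text
time_s: 28.6
tool_pos: [0.4737, -0.058, 0.1085]
tcp_rot: [2.499, 1.902, 0.001]
wrist_force: [-0.8, -0.1, 6.4]
gripper_width: 0.0261
gripper_force: 58.9
```

```bash
python3 st.py; python3 ln.py
```

```text
28.6 j1 -0.1218 j6 1.719 tz [-0.102 -0.014  0.102] F [-0.8 -0.1  6.4] jt6 0.003 w 0.0261
tcp [ 0.4737 -0.058   0.1085] line (152, np.float64(-13.91), np.float64(-12.98)) tool x dir deg 74.53
```

Call:
{"method": "move_arm", "body": {"increments": [[0,0,0,0.005],[0,0,0,0.01],[0,0,0,0.015],[0,0,0,0.02],[0,0,0,0.025],[0,0,0,0.03],[0,0,0,0.035],[0,0,0,0.04],[0,0,0,0.04],[0,0,0,0.04]]}}

```text
time_s: 29.65
tool_pos: [0.4755, -0.0537, 0.1087]
tcp_rot: [-2.609, -1.741, -0.014]
wrist_force: [5.0, 13.6, 2.8]
gripper_width: 0.0262
gripper_force: 63.1
```

```bash
python3 st.py; python3 ln.py
```

```text
29.65 j1 -0.1197 j6 1.8448 tz [ 2.943 -1.099 -0.064] F [ 5.  13.6  2.8] jt6 -0.057 w 0.0262
tcp [ 0.4755 -0.0537  0.1087] line (152, np.float64(-2.87), np.float64(-1.89)) tool x dir deg 67.44
```

The gripper snapped sideways the other way, 4.5 mm, and dragged the head back 11°. It is winding up against the stop and then slipping off. The stop lies between about −13° and −20° line angle. I'll regrip and approach it in small steps.

Call:
{"method": "move_arm", "body": {"increments": [[0,0,0,0],[0,0,0,0],[0,0,0,0],[0,0,0,0],[0,0,0,0],[0,0,0,0],[0,0,0,0],[0,0,0,0],[0,0,0,0],[0,0,0,0]], "jaw": 0.5}}

```text
time_s: 30.7
tool_pos: [0.473, -0.0579, 0.1079]
tcp_rot: [-2.615, -1.742, 0.0]
wrist_force: [0.9, 0.2, -0.1]
gripper_width: 0.0426
gripper_force: 0.0
```

Call:
{"method": "move_arm", "body": {"increments": [[0,0,0,0],[0,0,0,0],[0,0,0,0],[0,0,0,0],[0,0,0,0],[0,0,0,0],[0,0,0,0],[0,0,0,0],[0,0,0,0],[0,0,0,0]], "jaw": 1, "newtons": 60}}

```text
time_s: 31.7
tool_pos: [0.4736, -0.0581, 0.1085]
tcp_rot: [2.614, 1.741, 0.001]
wrist_force: [-0.2, -0.8, 5.9]
gripper_width: 0.0261
gripper_force: 58.8
```

Call:
{"method": "move_arm", "body": {"increments": [[0,0,0,0.01],[0,0,0,0.02],[0,0,0,0.03],[0,0,0,0.04],[0,0,0,0.05],[0,0,0,0.06],[0,0,0,0.06],[0,0,0,0.06],[0,0,0,0.06],[0,0,0,0.06]]}}

```text
time_s: 32.7
tool_pos: [0.4735, -0.058, 0.1085]
tcp_rot: [2.766, 1.487, 0.001]
wrist_force: [-1.6, -0.9, 6.5]
gripper_width: 0.0262
gripper_force: 58.9
```

```bash
python3 st.py; python3 ln.py
```

```text
32.7 j1 -0.1218 j6 2.0333 tz [-0.096  0.062 -0.055] F [-1.6 -0.9  6.5] jt6 -0.06 w 0.0262
tcp [ 0.4735 -0.058   0.1085] line (160, np.float64(-13.27), np.float64(-12.56)) tool x dir deg 56.52
```

Call:
{"method": "move_arm", "body": {"increments": [[0,0,0,0.004],[0,0,0,0.008],[0,0,0,0.012],[0,0,0,0.016],[0,0,0,0.016],[0,0,0,0.016],[0,0,0,0.016],[0,0,0,0.016],[0,0,0,0.016],[0,0,0,0.016]]}}

```text
time_s: 33.75
tool_pos: [0.4735, -0.058, 0.1085]
tcp_rot: [2.802, 1.419, 0.001]
wrist_force: [-0.8, -0.4, 5.5]
gripper_width: 0.0261
gripper_force: 58.9
```

```bash
python3 st.py; python3 ln.py
```

```text
33.75 j1 -0.1216 j6 2.0824 tz [-0.186  0.136  0.491] F [-0.8 -0.4  5.5] jt6 0.483 w 0.0261
tcp [ 0.4735 -0.058   0.1085] line (156, np.float64(-14.06), np.float64(-13.58)) tool x dir deg 53.71
```

Torque jumped to 0.49 N m and the line stopped at −13.8°, where it had also sat before, while the gripper went on. That is the seat. Backing off about 90° of head turn, target line angle +76°.

Call:
{"method": "move_arm", "body": {"increments": [[0,0,0,-0.02],[0,0,0,-0.06],[0,0,0,-0.105],[0,0,0,-0.15],[0,0,0,-0.195],[0,0,0,-0.24],[0,0,0,-0.285],[0,0,0,-0.33],[0,0,0,-0.375],[0,0,0,-0.42]]}}

```text
time_s: 34.8
tool_pos: [0.4741, -0.058, 0.1085]
tcp_rot: [1.337, 2.841, 0.001]
wrist_force: [-0.5, -0.6, 3.8]
gripper_width: 0.0262
gripper_force: 58.8
```

Call:
{"method": "move_arm", "body": {"increments": [[0,0,0,-0.03],[0,0,0,-0.06],[0,0,0,-0.08],[0,0,0,-0.09],[0,0,0,-0.09],[0,0,0,-0.09],[0,0,0,-0.09],[0,0,0,-0.09],[0,0,0,-0.09],[0,0,0,-0.09]]}}

```text
time_s: 35.8
tool_pos: [0.4742, -0.0579, 0.1085]
tcp_rot: [0.933, 2.998, 0.001]
wrist_force: [2.8, -0.2, 5.0]
gripper_width: 0.0265
gripper_force: 59.0
```

```bash
python3 st.py; python3 ln.py; python3 - <<'E'
from h import *
im,d=get_image("side");z=np.load("side0.npz")
P=cloud(pose("side"),d);m=cv2.inRange(cv2.cvtColor(im,cv2.COLOR_RGB2HSV),(3,190,110),(14,255,255));N,L,st,_=cv2.connectedComponentsWithStats(m)
for i in range(1,N):
    if st[i,4]>80:q=P[L==i];print(st[i].tolist(),np.percentile(q,3,axis=0).round(3),np.percentile(q,97,axis=0).round(3))
cv2.imwrite("pics/s6.png",np.hstack([cv2.resize(z["im"][...,::-1],(400,300)),cv2.resize(im[...,::-1],(400,300))]))
E
```

```text
35.8 j1 -0.1217 j6 0.4818 tz [ 0.01  -0.677  0.027] F [ 2.8 -0.2  5. ] jt6 0.036 w 0.0265
tcp [ 0.4742 -0.0579  0.1085] line (155, np.float64(72.96), np.float64(76.71)) tool x dir deg 145.42
[294, 212, 26, 33, 466] [0.342 0.001 0.009] [0.393 0.054 0.068]
[247, 268, 23, 34, 470] [0.463 0.24  0.009] [0.5   0.278 0.055]
```

View pics/s6.png

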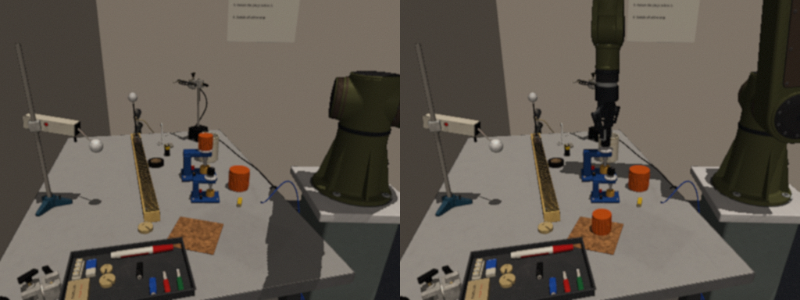

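The before and after side views match except for the cap, which stands upright on the mat at (601,222). The gripper is holding the screw at (605,148). The line moved from −13.6° to 76.7°, a back-off of 90.3°.

```bash
python3 -c "
from plant import close_job
print(close_job())"
```

```text
the job is handed in; nothing more can be done
None
```

The job is handed in at about 36 s: the cap stands open end down on the cork mat (about 20 mm off its centre, to clear the tray), and the thumbscrew was seated, backed off about 90° by the white line, and is still held; the gripper slipped twice at the stop, so I regripped, re-seated it and took the quarter turn from there.

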